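Seat the bayonet cap of the honing-oil filter and hold it home

TASK

Fold the hinged green cover of the oil filter box right back to its stop, then turn the loose knurled cap on the filter neck until its hidden keyways drop over the pins. Push the cap fully home, down onto its seat, and finish while still holding it pushed down there, because its spring lifts it again and a workmate is about to nip up the grub screw. Leave the cover folded back, and do not disturb the oil bottle, the connecting rod or the hex key.

Things in the scene. Friction and masses are not known exactly. Their poses are not given: they have to be found in the camera images.
- filter_box: Fixed open box of green sheet steel, 210 mm along its x, 220 along its y, walls 75 mm high, 4 mm thick, inner floor at z = 36 mm. Origin: on the bench (z = 0) under the axis of the filter neck; z up. Outer wall faces at x = -105, +105, y = -100, +120 mm; hinge on the +y side. Two pipe unions and a round gauge stick out 26 mm from the +x wall. Nothing else stands inside but the neck on its seat.
- seat (a point): Centre of the top of the round seat flange (62 mm diameter), 44 mm above the bench; fixed in the box. From it rises the neck, 40 mm thick, 30 mm high, on the same upright axis. Three pins 6 mm thick stick out 5 mm from the neck, 120 degrees apart, their tops 16 mm above the seat; which way they point is hidden by the cap, is not told and differs each time.
- cover (a joint): Angle of the cover on its hinge, rad: 0 = closed, 1.8 = folded back against its stop (a little past upright). The hinge is stiff: the cover stays where it is left, and moving it by its handle takes up to 9 N. It starts closed or slightly ajar (up to 0.15).
- cover_hinge (a point): Middle of the hinge axis, at x 0, y 122, z 76 mm in the box; the axis runs along the box's x. Its frame turns with the cover: parallel to the box at joint 0, then turned by the joint value about the box's -x, so the free edge (to -y, 230 mm from the hinge) rises. The cover is a pan-shaped lid of 3 mm sheet, 222 x 234 mm, top 36 mm above the hinge, sides turned down to the rim.
- cover_handle (a point): Middle of the cover's handle: a round steel bar 10 mm thick and 100 mm long, parallel to the hinge, carried on a leg at each end with its centre 38 mm above the cover's top. In the frame of cover_hinge it is at y = -212, z = 74 mm.
- cap: Loose aluminium cap, knurled side, 60 mm diameter, 38 mm high, closed top, about 0.25 kg. Origin: centre of its lower rim; z up. It sits over the neck, rim on the pins (16 mm above the seat), under the cover. Three keyways, hidden in its bore 120 degrees apart, pass the pins within about 0.1 rad of the right angle. That angle is not told but felt: any turn of 2.1 rad, either way, meets a fit.
- cap_top (a point): Centre of the cap's flat top, 38 mm above its lower rim: 98 mm above the bench while the cap sits on the pins. At the right angle the cap drops freely by 8 mm onto the sprung filter element (top at 90 mm); a further push, rising to about 9 N, moves it 8 mm more until its rim is home on the seat (top at 82 mm). Let go, it rises 8 mm again.
- oil_bottle: Bystander: upright black plastic oil bottle, 68 mm diameter, 190 mm high. Origin at the centre of its underside.
- con_rod: Bystander: steel connecting rod lying flat, about 200 mm long, 24 mm thick. Origin under its middle, x along it.
- hex_key: Bystander: L-shaped hex key lying flat, 140 x 30 mm, 8 mm thick. Origin under its middle, x along the long arm.

How it is judged:
By the outcome, as a careful person would: the job done as asked, in the order asked, and still so for the second after the job is handed in, while the arm keeps its last pose, push and grip.
It also fails if it takes over 67 s, if anything falls off the work surface, if the arm or the gripper's body presses on something with over 40 N, if the wrist force passes 120 N, or if a joint passes its speed limit or range.

ROBOT

A 6-joint arm with a two-finger parallel gripper is mounted at the origin on the work surface. World frame = base frame: x ahead of the robot, y to its left, z up, the work surface at z = 0. Lengths are in mm, angles in rad, forces in N, time in s.
With the tool pointing down it reaches from about 325 to 1000 mm from the base axis. Payload 5.1 kg.
Tool frame: the origin (TCP) lies midway between the tips of the shut fingers; the grasp point (between the pads) lies 19 mm behind it (ctrl.tcp_to_grasp is the distance from the TCP to the grasp point, in mm); z points along the fingers, y is the line along which they close (so a half turn about z gives the same grasp; the last joint's range is limited). The gripper opens to 85 mm and grips with 20 to 120 N. Pads are 22 mm wide; open, the fingers measure 114 mm over their backs; the gripper's body (76 mm by 85 mm) begins 54 mm behind the grasp point. The pads swing forward as they close: fully open they stand 13 mm farther back than shut.
Start: joints at [1.085, 0.124, 1.65, -0, 1.367, -0.083], TCP at [254.816, 597.958, 231.322] pointing down, gripper open.
Joint ranges: [-2.61, 2.61], [-1.02, 2.33], [0.03, 2.71], [-1.35, 4.49], [0.32, 2.68], [-2.91, 2.91]. Speed limits (rad/s): [2.57, 2.57, 3.14, 3.14, 3.14, 3.14].

INTERFACE

Orientations are given as a unit quaternion [w, x, y, z].
In Python, from cell import ctrl, imaging, ticket gives the robot as it stands.
- The arm moves only by the shell command python3 -m inch 'ROWS' [OPENING] [FORCE]. ROWS is JSON, a list of rows, each an object with "travel": the shift along the tool's x, y, z in mm, a list of three; "twist": the turn about the tool's z in rad. In form: [{"travel": [dx, dy, dz], "twist": twist}, ...]. A call has 1 to 12 rows; each row shifts and turns the commanded pose from where the row before left it, along the tool's axes as they then stand; what a row does not reach is not made up. A row lasts 1/8 s, in which the tool goes at most 62.5 mm and 10.7 degrees, less where a joint would pass 70% of its speed; a pose out of reach is approached as far as the arm can. A call is refused whole if a number of a shift passes 62.5 or a number of a turn 0.188, either way. A call with a gripper value outside its range is refused whole. OPENING is the closure, from 0 (fully open) to 1 (shut), set as the call begins (- or left out, the last holds). The fingers move at their own pace and stop on an object; FORCE is the grip in N (left out, the last holds). Time passes only in rows, so rows that do not move let the fingers close. It gives the time, the measured TCP pose, the force, the opening and the grip force at its end, in the units of the state.
- ctrl.read_state(): the state, without advancing time (a new reading comes with each control period).
- imaging.read_camera(name): name is "scene" or "side" or "wrist"; returns the picture (384x512x3 uint8, blue, green, red); there is no depth.
- imaging.calibration(name): a dict with "K" (3x3 intrinsics, pixels), "rvec" (rotation vector, rad) and "tvec" (3), from world to camera coordinates, as OpenCV has them; the wrist camera has in their place "mount" (4x4, takes a point from camera to tool coordinates, whose origin is the TCP and whose axes are the flange's). Camera axes: x right, y down, z forward; pixel columns grow to the right and rows downward; lengths in mm; the calibration is good to about 2 mm. The wrist camera is an equidistant fisheye: a pixel r from the principal point sees the ray r / f radians off the axis. A picture is of the moment at which its call begins: read the wrist's pose just before it. calibration takes no time and is no camera call.
- ticket.finish_job(): hands the job in; it is judged then, once.
The state is a dict: "time": time; "qpos": joint angles; "qd": joint speeds; "tau": joint torques, N m; "eef_pos": TCP position; "eef_rot": TCP orientation; "force": force on the tool from outside, world axes, zero at the start; "moment": the same for the moment, N m; "width": opening from 0.0 (shut) to 1.0 (fully open); "grasp_force": force on a finger pad.
Only numpy, scipy, OpenCV 4.12 (cv2) and the standard library are available. Lean on these libraries where they do the work, as an engineer would, in place of code of your own. Each camera call takes 0.05 s, during which the arm holds its last target. There are 200 camera calls.

## Working session

There is one attempt and no reset: what is moved stays moved. The work goes in short steps, Python scripts to look and compute and a shell command to move; the robot and the scene stay as the last step left them, time stands still between calls to the robot, and variables do not carry over. Pictures are saved under pics/ and viewed, at most 10 in all, crops included, and the job is handed in when it is done.

```bash
ls; mkdir -p pics
python3 - <<'E'
from cell import ctrl, imaging
import cv2, numpy as np
s=ctrl.read_state(); print(s['time'],s['eef_pos'],s['eef_rot'],s['force'],s['width'])
a=imaging.read_camera("scene");b=imaging.read_camera("side")
cv2.imwrite("pics/scene0.png",a);cv2.imwrite("pics/side0.png",b)
for n in("scene","side","wrist"):print(imaging.calibration(n))
E
```

```text
pics
0.0 [254.52634717 597.41981291 230.04765968] [-2.72724703e-04  2.00031362e-01  9.79788942e-01 -1.00446506e-03] [ 0.66286271 -0.09367976  0.82144718] 0.9964371791895484
{'K': array([[412.32023278,   0.        , 247.10920065],
       [  0.        , 412.32023278, 190.80639159],
       [  0.        ,   0.        ,   1.        ]]), 'rvec': array([ 2.36221797,  1.20886081, -0.30780459]), 'tvec': array([-275.71605492, -384.79886057, 1286.04128946])}
{'K': array([[439.54221657,   0.        , 258.83745013],
       [  0.        , 439.54221657, 193.8301334 ],
       [  0.        ,   0.        ,   1.        ]]), 'rvec': array([ 0.43899591, -2.81946214,  1.0329889 ]), 'tvec': array([540.74336568, 274.24293701, 875.48234202])}
{'K': array([[297.31863964,   0.        , 256.53776745],
       [  0.        , 297.31863964, 191.73052235],
       [  0.        ,   0.        ,   1.        ]]), 'mount': array([[-8.05635347e-04, -9.65265575e-01, -2.61269442e-01,
         6.56146339e+01],
       [ 9.99999673e-01, -7.95255453e-04, -1.45452800e-04,
         7.52290930e-01],
       [-6.73753686e-05, -2.61269474e-01,  9.65265900e-01,
        -1.43648562e+02],
       [ 0.00000000e+00,  0.00000000e+00,  0.00000000e+00,
         1.00000000e+00]])}
```

View pics/scene0.png

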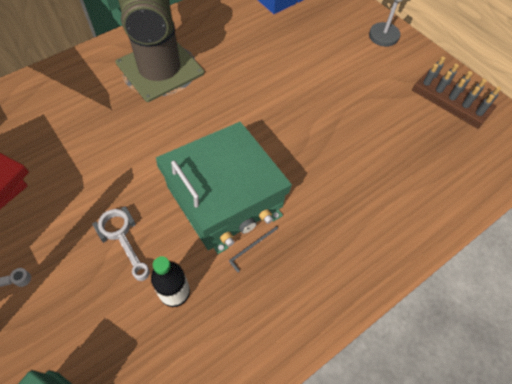

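View pics/side0.png

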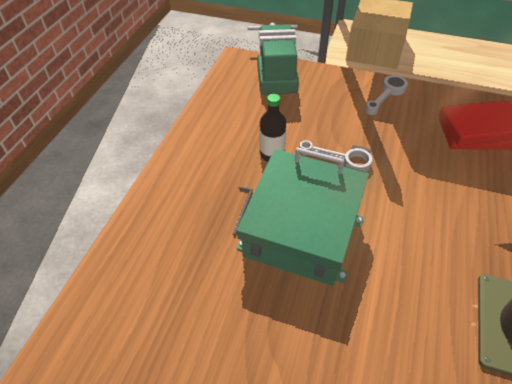

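The scene view shows the closed green cover with its handle at about (172,165)-(197,203). The con rod and bottle are to the lower left and the hex key lies beside the unions. The side view shows the hinge side near the camera and the handle at (298,150)-(343,160). I'll enlarge both.

Run:
```python
import cv2, numpy as np
a=cv2.imread("pics/scene0.png")[110:260,140:310];b=cv2.imread("pics/side0.png")[130:290,225:385]
a=cv2.resize(a,(680,600),interpolation=cv2.INTER_CUBIC)
b=cv2.resize(b,(600,600),interpolation=cv2.INTER_CUBIC)
cv2.imwrite("pics/a4.png",a);cv2.imwrite("pics/b375.png",b)
```

```text
(no output)
```

View pics/a4.png

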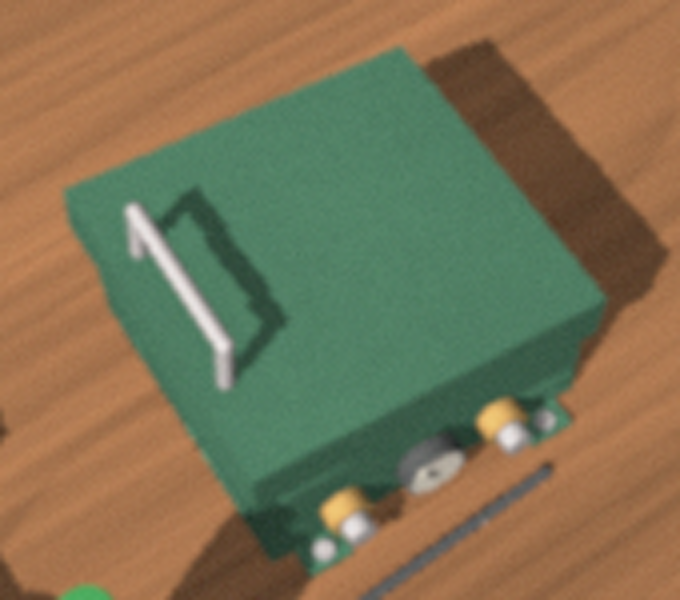

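View pics/b375.png

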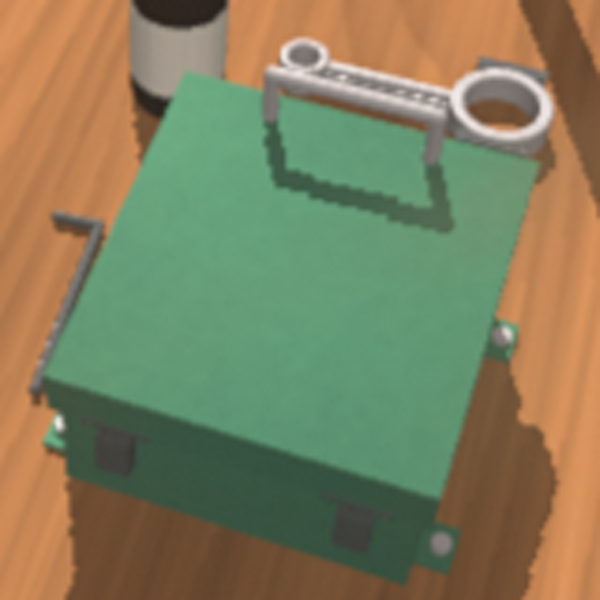

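Top corners, scene: free−x (66,190), hinge−x (402,48), hinge+x (605,298), free+x (255,490). Side: free+x (185,72), free−x (538,165), hinge−x (440,498), hinge+x (42,378). The handle ends are also clear in both, so I'll fit pose and angle.

```bash
cat > h.py <<'E'
import numpy as np, cv2
from scipy.spatial.transform import Rotation as R
from scipy.optimize import least_squares
from cell import ctrl, imaging
def proj(n,P):
    c=imaging.calibration(n); return cv2.projectPoints(np.array(P,float),c['rvec'],c['tvec'],c['K'],None)[0][:,0]
def hinge2world(P,p):  # p=x,y,yaw,joint
    return box2world(R.from_rotvec([-p[3],0,0]).apply(P)+[0,122,76],p)
def box2world(P,p): return R.from_euler('z',p[2]).apply(P)+[p[0],p[1],0]
E
python3 - <<'E'
from h import *
H=np.array([[-111,-230,36],[-111,4,36],[111,4,36],[111,-230,36],[-50,-212,74],[50,-212,74]],float)
S=np.array([[66,190],[402,48],[605,298],[255,490],[133,210],[225,348]])/4+[140,110]
D=np.array([[538,165],[440,498],[42,378],[185,72],[443,105],[270,75]])/3.75+[225,130]
f=lambda p:np.r_[(proj("scene",hinge2world(H,p))-S).ravel(),(proj("side",hinge2world(H,p))-D).ravel()]
best=min((least_squares(f,[500,0,y,.05],x_scale=[100,100,1,.1]) for y in np.arange(-3,3,1)),key=lambda r:r.cost)
p=best.x;print(p,best.cost,best.fun.reshape(-1,2).round(1).tolist());np.save("p.npy",p)
print("handle",hinge2world([[0,-212,74]],p),"hinge",hinge2world([[0,0,0]],p), "captop",[p[0],p[1],98])
for n in("scene","side"): print(proj(n,[[0,0,0],[100,0,0],[0,100,0],[254,598,231]]).round().tolist())
E
```

```text
[ 4.95922222e+02 -1.04736481e+02 -5.02722825e-02  7.27989112e-02] 26.020663926475304 [[-1.9, -0.4], [-1.5, -2.1], [-0.5, -1.3], [-1.5, -2.3], [-0.7, 0.2], [-1.4, -1.1], [-1.3, -0.4], [-1.3, -0.3], [-1.3, -1.2], [-1.4, -0.1], [-2.8, 3.4], [-0.8, 0.0]]
handle [[ 491.69830906 -188.68640568  165.22373916]] hinge [[502.05285771  17.10938556  76.        ]] captop [np.float64(495.9222223338032), np.float64(-104.73648146062632), 98]
[[159.0, 67.0], [175.0, 87.0], [186.0, 54.0], [375.0, -29.0]]
[[530.0, 332.0], [478.0, 317.0], [534.0, 381.0], [393.0, 771.0]]
```

The fit is consistent: height, sizes and reach all check out, with a joint angle of about 0.07. The handle sits near (492,-189,165). I'll align the tool and go over.

```bash
cat >> h.py <<'E'
def todo(target,ang=None):
    """print shift in tool axes to bring TCP to target (world mm), and twist to tool-y direction ang"""
    s=ctrl.read_state(); r=R.from_quat(np.roll(s['eef_rot'],-1)); M=r.as_matrix()
    print("t",round(s['time'],2),"pos",np.round(s['eef_pos'],1),"shift",(M.T@(np.array(target)-s['eef_pos'])).round(1),"F",np.round(s['force'],1),"w",round(s['width'],3),"g",round(s['grasp_force'],1))
    if ang is not None:
        d=ang-np.arctan2(M[1,1],M[0,1]); d=(d+np.pi/2)%np.pi-np.pi/2; print("twist",round(-d,3),"q6",round(s['qpos'][5],3))
E
python3 -m inch '[{"travel":[0,0,-30],"twist":-0.176},{"travel":[0,0,-30],"twist":-0.176},{"travel":[-14,-39,0],"twist":0},{"travel":[-14,-39,0],"twist":0},{"travel":[-14,-39,0],"twist":0},{"travel":[-14,-39,0],"twist":0},{"travel":[-14,-39,0],"twist":0},{"travel":[-14,-39,0],"twist":0},{"travel":[-14,-39,0],"twist":0},{"travel":[-14,-39,0],"twist":0},{"travel":[-14,-39,0],"twist":0},{"travel":[-14,-39,0],"twist":0}]' 0
python3 -c "
from h import *
todo([492,-189,215],1.5205)"
```

```text
time: 1.6
eef_pos: [374.8, 200.0, 290.9]
eef_rot: [-0.0, 0.025, 1.0, -0.0]
force: [0.3, -0.1, -0.6]
width: 0.995
grasp_force: 0.0
t 1.6 pos [374.8 200.  290.9] shift [-136.7 -382.6   75.9] F [ 0.3 -0.1 -0.6] w 0.995 g 0.0
twist -0.0 q6 -1.157
```

```bash
python3 -m inch '[{"travel":[-13.7,-38,0],"twist":0},{"travel":[-13.7,-38,0],"twist":0},{"travel":[-13.7,-38,0],"twist":0},{"travel":[-13.7,-38,0],"twist":0},{"travel":[-13.7,-38,0],"twist":0},{"travel":[-13.7,-38,0],"twist":0},{"travel":[-13.7,-38,0],"twist":0},{"travel":[-13.7,-38,0],"twist":0},{"travel":[-13.7,-39,0],"twist":0},{"travel":[-13.7,-39,0],"twist":0},{"travel":[0,0,30],"twist":0},{"travel":[0,0,20],"twist":0}]' 0
python3 - <<'E'
from h import *
todo([492,-189,215],1.5205)
s=ctrl.read_state(); im=imaging.read_camera("wrist"); c=imaging.calibration("wrist")
M=np.eye(4);M[:3,:3]=R.from_quat(np.roll(s['eef_rot'],-1)).as_matrix();M[:3,3]=s['eef_pos']
W=M@c['mount']
def pw(P):
    q=(np.array(P)-W[:3,3])@W[:3,:3]; th=np.arctan2(np.hypot(q[:,0],q[:,1]),q[:,2]); ph=np.arctan2(q[:,1],q[:,0]); f=c['K'][0,0]
    return np.c_[c['K'][0,2]+f*th*np.cos(ph),c['K'][1,2]+f*th*np.sin(ph)]
p=np.load("p.npy")
P=pw(hinge2world([[-50,-212,74],[50,-212,74],[-111,-230,36],[111,-230,36]],p)); print(P.round())
v=cv2.resize(im,None,fx=1.5,fy=1.5)
for u in P: cv2.circle(v,tuple(int(x*1.5) for x in u),4,(0,0,255),1)
cv2.imwrite("pics/w1.png",v)
E
```

```text
time: 3.1
eef_pos: [491.6, -187.2, 239.2]
eef_rot: [-0.001, 0.026, 1.0, 0.001]
force: [-0.8, 0.5, -0.7]
width: 1.003
grasp_force: 0.0
t 3.1 pos [ 491.6 -187.2  239.2] shift [-0.6 -1.8 24.2] F [-0.8  0.5 -0.7] w 1.003 g 0.0
twist -0.001 q6 -1.985
[[254. 135.]
 [254. 259.]
 [229.  61.]
 [234. 294.]]
```

View pics/w1.png

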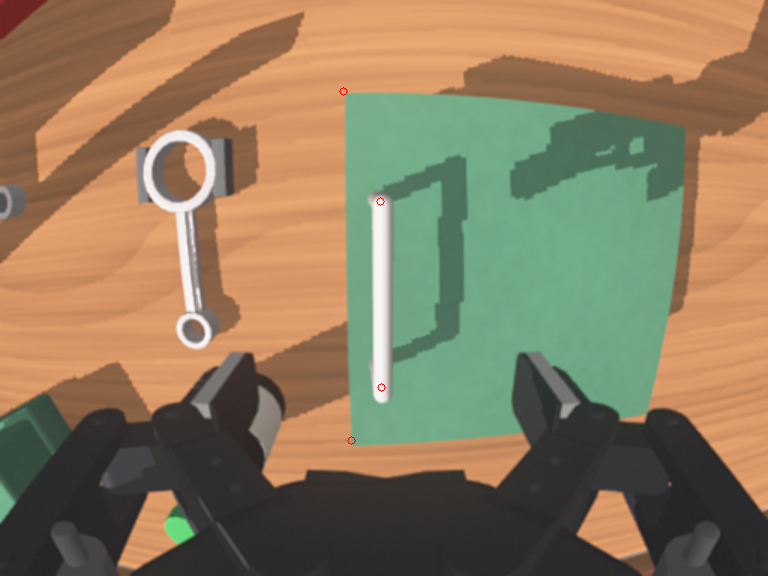

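The projected handle ends coincide with the bar in the wrist view, at about (380,200)-(381,390) of the enlarged picture. The bottle is close to the left finger, so I'll check its clearance.

Run:
```python
from h import *
def ray(n,u,z):
    c=imaging.calibration(n);Rm=cv2.Rodrigues(c['rvec'])[0];o=-Rm.T@c['tvec'];d=Rm.T@np.linalg.inv(c['K'])@[u[0],u[1],1];return (o+d*(z-o[2])/d[2]).round()
print(ray("scene",(162,261),188),ray("side",(273.5,97),190))
p=np.load("p.npy")
for a in np.linspace(p[3],1.8,12):
    q=hinge2world([[0,-212,74]],[*p[:3],a])[0]; print(round(a,2),q.round(1), (R.from_euler('z',-p[2]).apply(q-hinge2world([[0,-212,74]],p)[0])).round(1))
```

```text
[ 636. -321.  188.] [ 635. -326.  190.]
0.07 [ 491.7 -188.7  165.2] [0. 0. 0.]
0.23 [ 492.5 -172.2  196.3] [-0.  16.5 31.1]
0.39 [ 493.6 -151.1  224.5] [-0.  37.6 59.3]
0.54 [ 494.9 -125.8  249. ] [-0.  62.9 83.8]
0.7 [496.3 -97.1 269.3] [ -0.   91.8 104. ]
0.86 [497.9 -65.5 284.8] [ -0.  123.4 119.5]
1.01 [499.6 -31.8 295.1] [ -0.  157.  129.9]
1.17 [501.3   3.  300.1] [ -0.  191.9 134.9]
1.33 [503.1  38.2 299.6] [ -0.  227.1 134.3]
1.49 [504.9  72.8 293.5] [ -0.  261.8 128.3]
1.64 [506.5 106.1 282.1] [ -0.  295.2 116.9]
1.8 [508.1 137.2 265.6] [ -0.  326.3 100.4]
```

The bottle is clear, with its axis near (635,-323). Descend and grip the bar.

```bash
python3 -m inch '[{"travel":[-0.5,-1.5,23],"twist":0},{"travel":[0,0,25],"twist":0},{"travel":[0,0,25],"twist":0},{"travel":[0,0,20],"twist":0},{"travel":[0,0,0],"twist":0}]' 0 50
python3 -m inch '[{"travel":[0,0,0],"twist":0},{"travel":[0,0,0],"twist":0},{"travel":[0,0,0],"twist":0},{"travel":[0,0,0],"twist":0},{"travel":[0,0,0],"twist":0},{"travel":[0,0,0],"twist":0},{"travel":[0,0,0],"twist":0},{"travel":[0,0,0],"twist":0}]' 1 50
```

```text
time: 3.78
eef_pos: [491.6, -187.7, 146.5]
eef_rot: [-0.002, 0.025, 1.0, 0.001]
force: [0.0, -1.0, -0.3]
width: 0.999
grasp_force: 0.0
time: 4.78
eef_pos: [492.9, -188.7, 148.5]
eef_rot: [0.0, 0.025, 1.0, -0.0]
force: [1.7, 1.1, 1.1]
width: 0.104
grasp_force: 48.7
```

```bash
python3 -m inch '[{"travel":[0,7.5,-16],"twist":0},{"travel":[0,9,-15],"twist":0},{"travel":[0,10,-14.5],"twist":0},{"travel":[0,11,-13.7],"twist":0},{"travel":[0,12.2,-12.7],"twist":0},{"travel":[0,13.1,-11.8],"twist":0}]' 1 50
python3 -c "
from h import *
p=np.load('p.npy')
todo(hinge2world([[0,-212,74]],[*p[:3],.543])[0]-[0,0,19])"
```

```text
time: 5.52
eef_pos: [496.1, -127.2, 231.4]
eef_rot: [0.0, 0.026, 1.0, -0.002]
force: [4.6, -4.6, -6.2]
width: 0.092
grasp_force: 48.5
t 5.53 pos [ 496.1 -127.2  231.4] shift [1.3 1.2 1.5] F [ 4.6 -4.6 -6.2] w 0.092 g 48.5
```

```bash
python3 -m inch '[{"travel":[0,14,-10.7],"twist":0},{"travel":[0,14.9,-9.5],"twist":0},{"travel":[0,15.5,-8.3],"twist":0},{"travel":[0,16.1,-7.2],"twist":0},{"travel":[0,16.6,-5.9],"twist":0},{"travel":[0,17,-4.5],"twist":0},{"travel":[0,17.3,-3.2],"twist":0},{"travel":[0,17.6,-1.8],"twist":0},{"travel":[0,17.6,-0.4],"twist":0},{"travel":[0,17.6,1],"twist":0}]' 1 50
python3 -c "
from h import *
p=np.load('p.npy')
todo(hinge2world([[0,-212,74]],[*p[:3],1.328])[0]-[0,0,19])"
```

```text
time: 6.78
eef_pos: [505.0, 36.7, 284.8]
eef_rot: [0.002, 0.026, 1.0, -0.002]
force: [1.0, -5.1, 5.1]
width: 0.093
grasp_force: 50.8
t 6.78 pos [505.   36.7 284.8] shift [2.  1.2 4.2] F [ 1.  -5.1  5.1] w 0.093 g 50.8
```

```bash
python3 -m inch '[{"travel":[0,17.4,2.4],"twist":0},{"travel":[0,17.3,3.6],"twist":0},{"travel":[0,17,5],"twist":0},{"travel":[0,16.4,6.4],"twist":0},{"travel":[0,16,7.5],"twist":0},{"travel":[0,15,8.7],"twist":0},{"travel":[0,0,0],"twist":0}]' 1 50
python3 -c "
from h import *
p=np.load('p.npy')
todo(hinge2world([[0,-212,74]],[*p[:3],1.8])[0]-[0,0,19])"
```

```text
time: 7.65
eef_pos: [509.8, 136.1, 249.1]
eef_rot: [0.001, 0.025, 1.0, -0.002]
force: [3.0, -10.1, 5.8]
width: 0.093
grasp_force: 53.3
t 7.65 pos [509.8 136.1 249.1] shift [1.7 1.1 2.4] F [  3.  -10.1   5.8] w 0.093 g 53.3
```

Press gently against the stop in small steps.

```bash
python3 -m inch '[{"travel":[0,3,2],"twist":0},{"travel":[0,0,0],"twist":0}]'
python3 -m inch '[{"travel":[0,3,2],"twist":0},{"travel":[0,0,0],"twist":0},{"travel":[0,0,0],"twist":0}]'
```

```text
time: 7.9
eef_pos: [509.8, 136.1, 249.0]
eef_rot: [0.001, 0.026, 1.0, -0.005]
force: [-2.0, -18.7, 11.6]
width: 0.093
grasp_force: 54.2
time: 8.28
eef_pos: [509.9, 136.2, 248.9]
eef_rot: [0.0, 0.026, 1.0, -0.008]
force: [-8.0, -29.8, 20.9]
width: 0.093
grasp_force: 55.1
```

Firm stop reached: force rose with no motion. Unload, open only slightly since the cover plate is behind the inner finger, and lift straight off.

```bash
python3 -m inch '[{"travel":[0,-6,-3.5],"twist":0},{"travel":[0,0,0],"twist":0}]' 1 20
python3 -m inch '[{"travel":[0,0,0],"twist":0},{"travel":[0,0,0],"twist":0},{"travel":[0,0,0],"twist":0},{"travel":[0,0,0],"twist":0}]' 0.78 20
python3 -m inch '[{"travel":[0,0,-10],"twist":0},{"travel":[0,0,-20],"twist":0},{"travel":[0,0,-40],"twist":0},{"travel":[0,0,-40],"twist":0}]'
```

```text
time: 8.52
eef_pos: [509.8, 136.1, 249.1]
eef_rot: [0.001, 0.026, 1.0, -0.001]
force: [1.2, -7.3, 6.1]
width: 0.092
grasp_force: 53.5
time: 9.02
eef_pos: [508.8, 137.8, 248.0]
eef_rot: [-0.001, 0.025, 1.0, 0.001]
force: [-0.7, 3.1, 1.8]
width: 0.221
grasp_force: 1.4
time: 9.52
eef_pos: [509.1, 136.8, 360.9]
eef_rot: [0.0, 0.026, 1.0, -0.0]
force: [-0.1, -0.5, 0.7]
width: 0.212
grasp_force: 0.0
```

```bash
python3 -m inch '[{"travel":[0,-30,0],"twist":0},{"travel":[0,-40,0],"twist":0},{"travel":[0,-40,0],"twist":0},{"travel":[0,-40,0],"twist":0},{"travel":[0,-40,0],"twist":0},{"travel":[0,-40,0],"twist":0},{"travel":[0,-12,0],"twist":0},{"travel":[0,0,40],"twist":0},{"travel":[0,0,40],"twist":0},{"travel":[0,0,40],"twist":0},{"travel":[0,0,0],"twist":0}]' 0 20
python3 - <<'E'
from h import *
p=np.load("p.npy")
todo([p[0],p[1],200])
s=ctrl.read_state(); im=imaging.read_camera("wrist"); c=imaging.calibration("wrist")
M=np.eye(4);M[:3,:3]=R.from_quat(np.roll(s['eef_rot'],-1)).as_matrix();M[:3,3]=s['eef_pos']
W=M@c['mount']; np.save("W.npy",W)
def pw(P):
    q=(np.array(P)-W[:3,3])@W[:3,:3]; th=np.arctan2(np.hypot(q[:,0],q[:,1]),q[:,2]); ph=np.arctan2(q[:,1],q[:,0]); f=c['K'][0,0]
    return np.c_[c['K'][0,2]+f*th*np.cos(ph),c['K'][1,2]+f*th*np.sin(ph)]
t=np.linspace(0,2*np.pi,60)
P=pw(np.c_[p[0]+30*np.cos(t),p[1]+30*np.sin(t),98+0*t])
v=cv2.resize(im,None,fx=1.5,fy=1.5)
cv2.polylines(v,[np.int32(P*1.5)],True,(0,0,255),1)
cv2.imwrite("pics/w2.png",v)
sc=imaging.read_camera("side");cv2.imwrite("pics/side2.png",sc)
E
```

```text
time: 10.9
eef_pos: [495.1, -103.5, 235.5]
eef_rot: [-0.003, 0.025, 1.0, 0.001]
force: [-0.2, 0.7, 0.0]
width: 1.003
grasp_force: 0.0
t 10.9 pos [ 495.1 -103.5  235.5] shift [-1.1 -1.2 35.4] F [-0.2  0.7  0. ] w 1.003 g 0.0
```

View pics/w2.png

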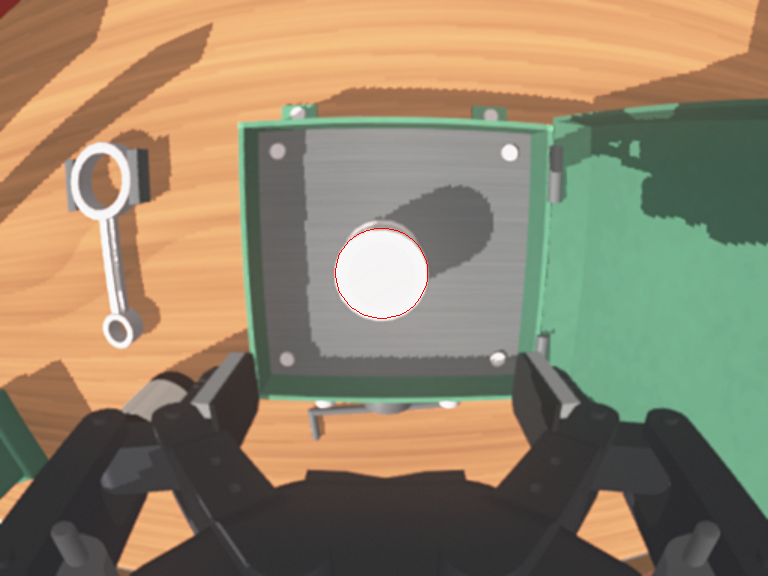

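View pics/side2.png

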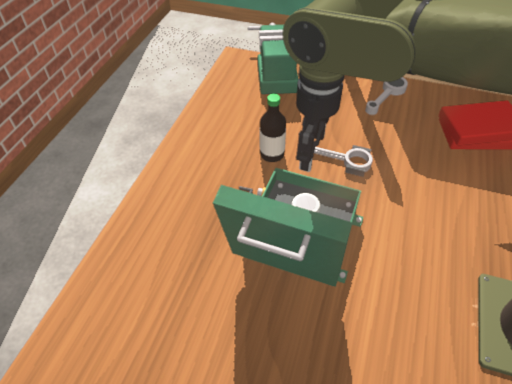

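The cover is folded back and stays there. The cap's top matches the predicted circle, at about (381,273) of the wrist view. The fingers have room in the box, so I'll descend and grip.

```bash
python3 -m inch '[{"travel":[-1,-1,30],"twist":0},{"travel":[0,0,30],"twist":0},{"travel":[0,0,30],"twist":0},{"travel":[0,0,30],"twist":0},{"travel":[0,0,25],"twist":0},{"travel":[0,0,20],"twist":0},{"travel":[0,0,10],"twist":0},{"travel":[0,0,0],"twist":0}]' 0 60
python3 -m inch '[{"travel":[0,0,0],"twist":0},{"travel":[0,0,0],"twist":0},{"travel":[0,0,0],"twist":0},{"travel":[0,0,0],"twist":0},{"travel":[0,0,0],"twist":0},{"travel":[0,0,0],"twist":0}]' 1 60
python3 -c "
from h import *
todo([496,-105,60]);print(ctrl.read_state()['qpos'],ctrl.read_state()['moment'])"
```

```text
time: 12.0
eef_pos: [498.9, -105.9, 64.6]
eef_rot: [0.001, 0.025, 1.0, -0.0]
force: [0.3, 0.2, -0.1]
width: 1.002
grasp_force: 0.0
time: 12.75
eef_pos: [499.5, -106.3, 65.3]
eef_rot: [0.002, 0.025, 1.0, -0.001]
force: [-0.6, -1.2, 6.4]
width: 0.686
grasp_force: 64.0
t 12.75 pos [ 499.5 -106.3   65.3] shift [3.6 1.1 5.3] F [-0.6 -1.2  6.4] w 0.686 g 64.0
[-3.14716333e-01 -1.89914467e-02  2.09674533e+00 -2.97679170e-05
  1.05988424e+00 -1.83465290e+00] [-0.06480609 -0.09523085 -0.02045902]
```

The TCP stopped 3.5 mm off the axis in x and 5 mm high because rows were clipped. Re-centre before turning.

```bash
python3 -m inch '[{"travel":[0,0,0],"twist":0},{"travel":[0,0,0],"twist":0},{"travel":[0,0,0],"twist":0},{"travel":[3,1,3],"twist":0},{"travel":[0,0,2],"twist":0},{"travel":[0,0,0],"twist":0}]' 0 60
python3 -m inch '[{"travel":[0,0,0],"twist":0},{"travel":[0,0,0],"twist":0},{"travel":[0,0,0],"twist":0},{"travel":[0,0,0],"twist":0},{"travel":[0,0,0],"twist":0},{"travel":[0,0,0],"twist":0}]' 1 60
python3 -c "
from h import *
todo([496,-105,60])"
```

```text
time: 13.5
eef_pos: [494.6, -104.4, 58.0]
eef_rot: [-0.0, 0.025, 1.0, 0.0]
force: [0.4, -0.3, -0.6]
width: 1.003
grasp_force: 0.0
time: 14.25
eef_pos: [495.5, -104.7, 59.0]
eef_rot: [0.001, 0.025, 1.0, -0.0]
force: [0.2, 0.7, 4.5]
width: 0.689
grasp_force: 64.4
t 14.25 pos [ 495.5 -104.7   59. ] shift [-0.5 -0.3 -1. ] F [0.2 0.7 4.5] w 0.689 g 64.4
```

```bash
python3 -m inch '[{"travel":[0,0,1],"twist":0},{"travel":[0,0,1],"twist":0.04},{"travel":[0,0,0],"twist":0.05},{"travel":[0,0,0],"twist":0.05},{"travel":[0,0,0],"twist":0.05}]'
python3 -c "
from h import *
s=ctrl.read_state();print(s['qpos'][5],s['moment'])"
```

```text
time: 14.88
eef_pos: [496.0, -105.6, 58.7]
eef_rot: [0.001, 0.12, 0.993, -0.001]
force: [-3.9, -0.6, 13.8]
width: 0.691
grasp_force: 65.4
-1.6433323375413862 [-0.26898843  0.60047414  0.19101933]
```

```bash
python3 -m inch '[{"travel":[0,0,0],"twist":0.05},{"travel":[0,0,0],"twist":0.05},{"travel":[0,0,0],"twist":0.05},{"travel":[0,0,0],"twist":0.05}]'
python3 -c "
from h import *
s=ctrl.read_state();print(s['qpos'][5],s['moment'])"
```

```text
time: 15.38
eef_pos: [496.1, -105.5, 58.8]
eef_rot: [0.001, 0.219, 0.976, -0.001]
force: [-3.0, -0.3, 14.2]
width: 0.69
grasp_force: 65.4
-1.4433556236525693 [-0.15189481  0.58494905  0.27008507]
```

```bash
python3 -m inch '[{"travel":[0,0,0],"twist":0.05},{"travel":[0,0,0],"twist":0.05},{"travel":[0,0,0],"twist":0.05},{"travel":[0,0,0],"twist":0.05}]'
python3 -c "
from h import *
s=ctrl.read_state();print(s['qpos'][5],s['moment'])"
```

```text
time: 15.88
eef_pos: [496.2, -105.4, 58.7]
eef_rot: [0.001, 0.315, 0.949, -0.001]
force: [-3.4, -0.8, 12.4]
width: 0.689
grasp_force: 65.3
-1.2433087401156309 [-0.14226852  0.57807866  0.25202703]
```

```bash
python3 -m inch '[{"travel":[0,0,0],"twist":0.05},{"travel":[0,0,0],"twist":0.05},{"travel":[0,0,0],"twist":0.05},{"travel":[0,0,0],"twist":0.05}]'
```

```text
time: 16.38
eef_pos: [496.3, -105.4, 58.8]
eef_rot: [0.002, 0.408, 0.913, -0.0]
force: [-3.1, -0.3, 13.4]
width: 0.689
grasp_force: 65.3
```

```bash
python3 -m inch '[{"travel":[0,0,0],"twist":0.05},{"travel":[0,0,0],"twist":0.05},{"travel":[0,0,0],"twist":0.05},{"travel":[0,0,0],"twist":0.05}]'
python3 -c "
from h import *
s=ctrl.read_state();print(s['qpos'][5],s['moment'])"
```

```text
time: 16.88
eef_pos: [496.5, -105.3, 58.8]
eef_rot: [0.002, 0.497, 0.867, -0.0]
force: [-1.7, -0.3, 11.9]
width: 0.694
grasp_force: 65.3
-0.8433072090394875 [-0.03874002  0.40562872  0.23908452]
```

```bash
python3 -m inch '[{"travel":[0,0,0],"twist":0.05},{"travel":[0,0,0],"twist":0.05},{"travel":[0,0,0],"twist":0.05},{"travel":[0,0,0],"twist":0.05}]'
```

```text
time: 17.38
eef_pos: [496.6, -105.3, 58.8]
eef_rot: [0.002, 0.582, 0.813, 0.0]
force: [-1.6, -0.9, 12.3]
width: 0.69
grasp_force: 65.2
```

```bash
python3 -m inch '[{"travel":[0,0,0],"twist":0.05},{"travel":[0,0,0],"twist":0.05},{"travel":[0,0,0],"twist":0.05},{"travel":[0,0,0],"twist":0.05}]'
python3 -c "
from h import *
s=ctrl.read_state();print(s['qpos'][5],s['moment'])"
```

```text
time: 17.88
eef_pos: [496.6, -105.5, 58.8]
eef_rot: [0.002, 0.66, 0.751, 0.0]
force: [-1.8, -1.8, 12.5]
width: 0.689
grasp_force: 65.2
-0.4432191152619638 [-0.2923927   0.35785036  0.23651607]
```

```bash
python3 -m inch '[{"travel":[0,0,0],"twist":0.05},{"travel":[0,0,0],"twist":0.05},{"travel":[0,0,0],"twist":0.05},{"travel":[0,0,0],"twist":0.05}]'
```

```text
time: 18.38
eef_pos: [495.3, -104.4, 56.3]
eef_rot: [0.0, 0.732, 0.681, 0.001]
force: [2.4, 0.0, -1.5]
width: 0.69
grasp_force: 64.4
```

```bash
python3 -m inch '[{"travel":[0,0,0],"twist":0.05},{"travel":[0,0,0],"twist":0.05},{"travel":[0,0,0],"twist":0.05},{"travel":[0,0,0],"twist":0.05}]'
python3 -c "
from h import *
s=ctrl.read_state();print(s['qpos'][5],s['moment'])"
```

```text
time: 18.88
eef_pos: [495.4, -104.1, 55.6]
eef_rot: [0.0, 0.796, 0.605, 0.001]
force: [4.8, 0.9, -4.0]
width: 0.69
grasp_force: 64.8
-0.042859839571833876 [ 0.15521875 -0.80091582 -0.01889201]
```

The cap dropped during the first of these two calls: z fell 2.5 mm and the push vanished. Ease the twist back to about the middle of the play and lower.

```bash
python3 -m inch '[{"travel":[0,0,0],"twist":-0.05},{"travel":[0,0,0],"twist":-0.05},{"travel":[0,0,1.5],"twist":0},{"travel":[0,0,1.5],"twist":0},{"travel":[0,0,0],"twist":0}]'
python3 -c "
from h import *
s=ctrl.read_state();print(s['qpos'][5],s['moment'])"
```

```text
time: 19.5
eef_pos: [495.2, -104.5, 53.1]
eef_rot: [0.0, 0.765, 0.644, 0.0]
force: [4.9, -0.3, -4.0]
width: 0.69
grasp_force: 65.0
-0.14392239442896115 [ 0.04830356 -0.92963406  0.00603964]
```

```bash
python3 -m inch '[{"travel":[0,0,1.5],"twist":0},{"travel":[0,0,1.5],"twist":0},{"travel":[0,0,1.5],"twist":0},{"travel":[0,0,1.5],"twist":0},{"travel":[0,0,0],"twist":0}]' 1 80
python3 -m inch '[{"travel":[0,0,1.5],"twist":0},{"travel":[0,0,1.5],"twist":0},{"travel":[0,0,1.5],"twist":0},{"travel":[0,0,0],"twist":0}]'
python3 -c "
from h import *
s=ctrl.read_state();print(s['qpos'][5],s['moment'])"
```

```text
time: 20.12
eef_pos: [495.2, -104.5, 47.7]
eef_rot: [0.0, 0.765, 0.644, 0.0]
force: [3.3, 0.7, 5.0]
width: 0.691
grasp_force: 86.7
time: 20.62
eef_pos: [495.2, -104.5, 43.4]
eef_rot: [0.0, 0.765, 0.645, 0.0]
force: [1.7, 3.1, 5.7]
width: 0.685
grasp_force: 87.2
-0.1443093006988552 [ 0.24407758 -0.28618428  0.02560453]
```

```bash
python3 -m inch '[{"travel":[0,0,1.5],"twist":0},{"travel":[0,0,1],"twist":0},{"travel":[0,0,0],"twist":0},{"travel":[0,0,0],"twist":0}]'
python3 -m inch '[{"travel":[0,0,1],"twist":0},{"travel":[0,0,0],"twist":0},{"travel":[0,0,0],"twist":0}]'
python3 -m inch '[{"travel":[0,0,1],"twist":0},{"travel":[0,0,0],"twist":0},{"travel":[0,0,0],"twist":0}]'
```

```text
time: 21.12
eef_pos: [495.3, -104.5, 43.3]
eef_rot: [-0.0, 0.765, 0.645, -0.0]
force: [-6.7, 4.7, 23.2]
width: 0.687
grasp_force: 88.7
time: 21.5
eef_pos: [495.3, -104.5, 43.3]
eef_rot: [-0.001, 0.765, 0.645, -0.0]
force: [-11.7, 6.2, 29.7]
width: 0.688
grasp_force: 89.6
time: 21.88
eef_pos: [495.3, -104.5, 43.3]
eef_rot: [-0.001, 0.764, 0.645, -0.001]
force: [-15.0, 7.7, 35.9]
width: 0.685
grasp_force: 90.3
```

The cap is rigid after about 15.7 mm of travel. Ease the push to about 25 N, and verify with a picture.

```bash
python3 -m inch '[{"travel":[0,0,-1.5],"twist":0},{"travel":[0,0,0],"twist":0},{"travel":[0,0,0],"twist":0}]'
python3 - <<'E'
from h import *
p=np.load("p.npy")
s=ctrl.read_state(); im=imaging.read_camera("wrist"); c=imaging.calibration("wrist")
M=np.eye(4);M[:3,:3]=R.from_quat(np.roll(s['eef_rot'],-1)).as_matrix();M[:3,3]=s['eef_pos']
W=M@c['mount']
def pw(P):
    q=(np.array(P)-W[:3,3])@W[:3,:3]; th=np.arctan2(np.hypot(q[:,0],q[:,1]),q[:,2]); ph=np.arctan2(q[:,1],q[:,0]); f=c['K'][0,0]
    return np.c_[c['K'][0,2]+f*th*np.cos(ph),c['K'][1,2]+f*th*np.sin(ph)]
t=np.linspace(0,2*np.pi,60)
sd=imaging.read_camera("side")
for z,col in((82,(0,0,255)),(90,(255,0,0))):
    ci=np.c_[495.5+30*np.cos(t),-104.6+30*np.sin(t),z+0*t]
    im=im if z==90 else cv2.resize(im,None,fx=1.5,fy=1.5)
    cv2.polylines(im,[np.int32(pw(ci)*1.5)],True,col,1)
sd=cv2.resize(sd[150:290,210:390],None,fx=2,fy=2)
out=np.zeros((576,768,3),np.uint8);out[:]=im;out[:280,:360]=sd
cv2.imwrite("pics/w3.png",out)
E
```

```text
time: 22.25
eef_pos: [495.3, -104.5, 43.3]
eef_rot: [-0.0, 0.765, 0.645, -0.0]
force: [-10.2, 4.2, 25.1]
width: 0.687
grasp_force: 89.0
```

View pics/w3.png

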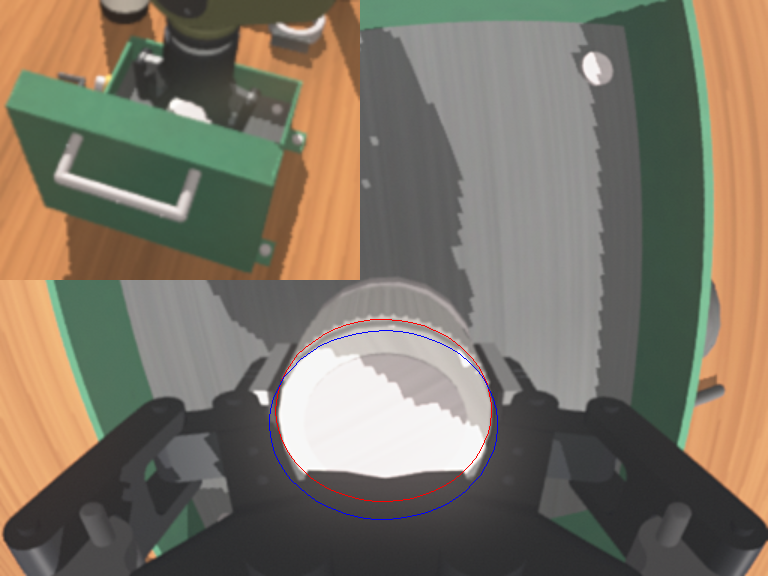

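The red circle, drawn for the cap top at 82 mm, fits the cap's outline at about x 277–491. The blue circle at 90 mm does not, so the cap is home. The cover is still folded back, and I'm holding about 25 N.

```bash
python3 -c "
from cell import ticket
print(ticket.finish_job())"
```

```text
the job is handed in; nothing more can be done
None
```

The job is handed in: the cover is folded back to its stop, and the cap is keyed over the pins and held down on its seat with about 25 N. It took about 22 s of the 67 s allowed, and the arm never went near the bottle, connecting rod or hex key.

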